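# Start the recorded lesson

## Task

Start the recorded lesson, only pushing with the fingertips: on the extension board switch on the rocker in front of the socket that holds the power adapter by pressing its raised front end fully down, then push the document camera's round key fully down so that it stays down, and last press the plunger on top of the desk bell down and let it come up again. Keep to that order, press no other rocker or key, lift or shove nothing, and leave everything else standing where it is.

Things in the scene. Friction and masses are not known exactly. Their poses are not given: they have to be found in the camera images.
- board: Cream plastic extension board lying fixed on the table, 120 (x) x 220 (y) x 40 mm high. Origin: centre of its underside; z up. Its -x long edge faces the robot (the front). Three sockets in a row along y at local x = +28 mm; 58 mm in front of each socket (local x = -30 mm, same y) is that socket's rocker switch.
- adapter: Black power adapter block, 38 x 36 mm and 36 mm high, plugged into one of the three sockets (which one varies); fixed. Origin: centre of its underside, at the socket. The two other sockets carry flat white safety covers 42 mm across and 8 mm high.
- socket_a (a point): Centre of the left (+y) socket on the board's top face, board local x = +28 mm, y = +65 mm, z = 40 mm; axes as the board's.
- rocker_a (a joint): The rocker of the left (+y) socket, a cream slab 44 mm long (x), 24 mm wide (y), 12 mm thick, rocking about the y axis through its middle (board local x = -30, y = +65, z = 46 mm). 0 = off: front end (towards the robot, -x) raised, its top edge 57 mm above the table; 0.44 rad = fully on: front end down, top of the front edge at 47 mm. About 1 to 3 N pressing down some 16 mm in front of its middle tips it; it has no spring and stays where it is left.
- socket_b (a point): Centre of the middle socket on the board's top face, board local x = +28 mm, y = 0 mm, z = 40 mm; axes as the board's.
- rocker_b (a joint): The rocker of the middle socket, a cream slab 44 mm long (x), 24 mm wide (y), 12 mm thick, rocking about the y axis through its middle (board local x = -30, y = 0, z = 46 mm). 0 = off: front end (towards the robot, -x) raised, its top edge 57 mm above the table; 0.44 rad = fully on: front end down, top of the front edge at 47 mm. About 1 to 3 N pressing down some 16 mm in front of its middle tips it; it has no spring and stays where it is left.
- socket_c (a point): Centre of the right (-y) socket on the board's top face, board local x = +28 mm, y = -65 mm, z = 40 mm; axes as the board's.
- rocker_c (a joint): The rocker of the right (-y) socket, a cream slab 44 mm long (x), 24 mm wide (y), 12 mm thick, rocking about the y axis through its middle (board local x = -30, y = -65, z = 46 mm). 0 = off: front end (towards the robot, -x) raised, its top edge 57 mm above the table; 0.44 rad = fully on: front end down, top of the front edge at 47 mm. About 1 to 3 N pressing down some 16 mm in front of its middle tips it; it has no spring and stays where it is left.
- camera: Grey document camera fixed on the table: foot 170 (x) x 220 (y) x 30 mm high, origin at the centre of its underside, z up, front edge at -x towards the robot. Three pale keys in a row along y at local x = -35 mm. A thin mast rises 60 mm behind the origin (local x = +60 mm) to 210 mm, then leans away from the robot to a head at local x = 250 mm, 300 mm high, over a fixed white plate.
- key_round (a joint): The round key, 26 mm across, in the middle of the row (local y = 0). 0 = up, top 12 mm above the foot; 0.008 m = fully down, top 4 mm above the foot. It takes about 4 N, has no spring and stays down where it is pushed.
- key_round_top (a point): Centre of the top face of key_round, 42 mm above the table when up; moves with the key.
- key_square (a joint): The square key, 20 x 20 mm, left end of the row (local y = +70 mm). 0 = up, top 12 mm above the foot; 0.008 m = fully down, top 4 mm above the foot. It takes about 4 N, has no spring and stays down where it is pushed.
- key_bar (a joint): The long bar key, 14 x 46 mm, right end of the row (local y = -70 mm). 0 = up, top 12 mm above the foot; 0.008 m = fully down, top 4 mm above the foot. It takes about 4 N, has no spring and stays down where it is pushed.
- bell: Steel desk bell, loose on the table, about 0.25 to 0.4 kg, foot 80 mm across, dome 42 mm high. Origin: centre of its underside.
- bell_plunger (a joint): Bell's plunger on top of the dome, a steel stem with a 20 mm button. 0 = up, 0.006 m = fully down; spring return, about 1.4 N at the start and 3.5 N fully down.
- bell_top (a point): Centre of the top of the bell's plunger, 56 mm above the table when up; moves with the plunger.
- glue: White glue bottle with a blue cap, 54 mm across, 150 mm high, standing behind the extension board. Loose; a bystander, leave it alone. Origin: at its underside.
- jar: Clear jar with a blue lid, 76 mm across, 85 mm high, standing behind the bell. Loose; a bystander, leave it alone. Origin: at its underside.
- bangle: Copper bangle, 68 mm across, 7 mm high, lying just behind the bell. Loose; a bystander, leave it alone. Origin: at its underside.
- duster: Board duster, 45 x 120 x 34 mm, long side along its own y, lying in front of the document camera. Loose; a bystander, leave it alone. Origin: at its underside.
- marker: Marker pen, 15 x 135 x 15 mm, long side along its own y, lying in front of the extension board. Loose; a bystander, leave it alone. Origin: at its underside.
There are look-alikes about, which are no part of the job. Of the things like the bell, leave any that is red or turquoise; of the rest the smaller one is meant.

How it is judged:
By the outcome, as a careful person would: the job done as asked, in the order asked, and still so for the second after the job is handed in, with the robot touching nothing.
It also fails if it takes over 51 s, if anything falls off the work surface, if the arm or the gripper's body presses on something with over 40 N, if the wrist force passes 120 N, or if a joint passes its speed limit or range.

## Robot

A 7-joint arm with a two-finger parallel gripper is mounted at the origin on the work surface. World frame = base frame: x ahead of the robot, y to its left, z up, the work surface at z = 0. Lengths are in m, angles in rad, forces in N, time in s.
With the tool pointing down it reaches from about 0.425 to 0.8 m from the base axis. Payload 8.3 kg.
Tool frame: the origin (TCP) lies midway between the tips of the shut fingers; the grasp point (between the pads) lies 19 mm behind it (grip_point_offset is the distance from the TCP to the grasp point, in m); z points along the fingers, y is the line along which they close (so a half turn about z gives the same grasp; the last joint's range is limited). The gripper opens to 85 mm and grips with 20 to 120 N. Pads are 22 mm wide; open, the fingers measure 114 mm over their backs; the gripper's body (76 mm by 85 mm) begins 54 mm behind the grasp point. The pads swing forward as they close: fully open they stand 13 mm farther back than shut.
Start: joints at [-1.308, 0.383, 0.016, 1.37, -0.006, 1.388, -0.046], TCP at [0.2, 0.592, 0.195] pointing down, gripper open.
Joint ranges: [-2.95, 2.95], [-0.25, 2.06], [-1.52, 1.56], [0.18, 2.33], [-1.44, 4.58], [0.02, 2.06], [-3.01, 3.01]. Speed limits (rad/s): [2.39, 2.39, 3.01, 3.01, 3.14, 3.14, 3.14].

## Interface

Orientations are given as a unit quaternion [x, y, z, w].
In Python, from plant import * gives the robot as it stands.
- The arm moves only by the tool play_rows, never from a script. Its argument "increments" is a list of rows, each an object with "offset": the shift along the tool's x, y, z in cm, a list of three; "spin": the turn about the tool's z in degrees. In form: [{"offset": [tx, ty, tz], "spin": spin}, ...]. A call has 1 to 5 rows; each row shifts and turns the commanded pose from where the row before left it, along the tool's axes as they then stand; what a row does not reach is not made up. A row lasts 1/12 s, in which the tool goes at most 41.7 mm and 7.16 degrees, less where a joint would pass 70% of its speed; a pose out of reach is approached as far as the arm can. A call with a gripper value outside its range is refused whole. "gripper" is the finger opening in cm, from 0 to 8.54, set as the call begins (left out, the last holds). The fingers move at their own pace and stop on an object; "grip_force" is the grip in N (left out, the last holds). Time passes only in rows, so rows that do not move let the fingers close. It gives the time, the measured TCP pose, the force, the opening and the grip force at its end, in the units of the state.
- observe(): the state, without advancing time (a new reading comes with each control period).
- read_camera(name): name is "scene" or "top" or "wrist"; returns (picture, depth): 420x560x3 uint8, red, green, blue; 420x560 float32, m along the optical axis (not along the pixel's ray), 0 where there is no reading.
- camera_params(name): a dict with "vfov" (degrees; the focal length in pixels is half the picture's height over the tangent of half this angle, whatever the lens; pixels are square), "cx", "cy" (the principal point, pixels), "R" (3x3) and "t" (3): a world point X has camera coordinates R X + t. Camera axes: x right, y down, z forward; pixel columns grow to the right and rows downward; lengths in m; the calibration is good to about 2 mm. A picture is of the moment at which its call begins: read the wrist's pose just before it. camera_params takes no time and is no camera call; for the wrist camera it gives the pose at the moment of the call.
- sign_off(): hands the job in; it is judged then, once.
The state is a dict: "t": time; "joint_positions": joint angles; "qvel": joint speeds; "joint_torque": joint torques, N m; "tcp_pos": TCP position; "ee_rot": TCP orientation; "force": force on the tool from outside, world axes, zero at the start; "torque": the same for the moment, N m; "gripper_width": finger opening in m; "grasp_force": force on a finger pad.
Only numpy, scipy, OpenCV 4.12 (cv2) and the standard library are available. Lean on these libraries where they do the work, as an engineer would, in place of code of your own. Each camera call takes 0.05 s, during which the arm holds its last target. There are 200 camera calls.

## Working session

There is one attempt and no reset: what is moved stays moved. The work goes in short steps, Python scripts to look and compute and a tool call to move; the robot and the scene stay as the last step left them, time stands still between calls to the robot, and variables do not carry over. Pictures are saved under pics/ and viewed, at most 10 in all, crops included, and the job is handed in when it is done.

Besides the shell and the picture viewer there is one more tool, called after "Request:" as name(argument=value, ...), one argument or row to a line, values as JSON. play_rows: Moves the arm, as the interface text tells. Its arguments: {"type":"object","properties":{"increments":{"type":"array","items":{"type":"object","properties":{"offset":{"type":"array","items":{"type":"number"}},"spin":{"type":"number"}}}},"gripper":{"type":"number"},"grip_force":{"type":"number"}},"required":["increments"]}

```bash
mkdir -p pics; ls; python3 - <<'E'
from plant import *
import cv2,numpy as np
s=observe();print(s['t'],s['tcp_pos'],s['ee_rot'],s['gripper_width'])
for n in("scene","top"):
    p,d=read_camera(n);cv2.imwrite(f"pics/{n}0.png",p[:,:,::-1]);np.savez(f"{n}0.npz",p=p,d=d)
    c=camera_params(n);print(n,c)
E
```

```text
pics
0.0 [0.19982238 0.5915745  0.19376758] [ 1.62147695e-01  9.86765989e-01 -9.93690022e-04 -1.41619303e-04] 0.08559305669459553
scene {'vfov': 49.0877532555975, 'cx': 279.0036922858726, 'cy': 208.5076693901975, 'R': array([[-0.15340729,  0.98815826, -0.00307697],
       [ 0.78580138,  0.12010307, -0.6067054 ],
       [-0.5991514 , -0.09549091, -0.79492081]]), 't': array([ 0.09652298, -0.40129901,  1.48052431])}
top {'vfov': 50.603620378972565, 'cx': 277.43150469230113, 'cy': 215.14227201409335, 'R': array([[ 2.17573595e-02, -9.99761012e-01,  2.12964554e-03],
       [-9.96465652e-01, -2.18584154e-02, -8.11074170e-02],
       [ 8.11345840e-02, -3.57435397e-04, -9.96703091e-01]]), 't': array([-0.00179994,  0.55649946,  0.89609283])}
```

View pics/scene0.png

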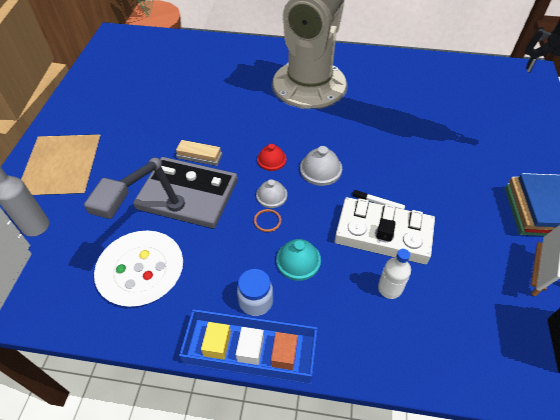

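View pics/top0.png

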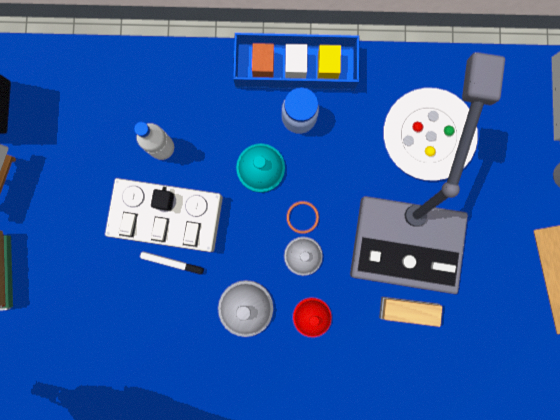

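The top view shows the board at about (163,215), with the adapter in the middle socket (162,198), so rocker_b at (159,229) is the one to press. The round key is at (410,262). There are two grey bells; the smaller is at (304,256) and the larger at (246,308). Next I'll measure positions.

```bash
cat > h.py <<'E'
from plant import *
import cv2,numpy as np
def ray(n,u,v,z,c=None):
    c=c or camera_params(n);f=210/np.tan(np.radians(c['vfov']/2))
    R,t=c['R'],c['t'];o=-R.T@t;d=R.T@np.array([(u-c['cx'])/f,(v-c['cy'])/f,1])
    return o+d*(z-o[2])/d[2]
def blobs(m,amin,amax=1e9):
    n,l,st,ce=cv2.connectedComponentsWithStats(m.astype(np.uint8));
    return [(l==i,st[i],ce[i]) for i in range(1,n) if amin<=st[i][4]<=amax]
E
python3 - <<'E'
from h import *
p=np.load('top0.npz')['p'];d=np.load('top0.npz')['d'];c=camera_params('top')
f=210/np.tan(np.radians(c['vfov']/2))
v,u=np.mgrid[:420,:560]
P=np.stack([(u-c['cx'])/f*d,(v-c['cy'])/f*d,d],-1);W=(P-c['t'])@c['R']
Z=W[...,2]
np.set_printoptions(precision=4,suppress=True)
hsv=cv2.cvtColor(p,cv2.COLOR_RGB2HSV)
notblue=~((hsv[...,0]>105)&(hsv[...,0]<130)&(hsv[...,1]>150))
def box(m,x0,x1,y0,y1):
    o=np.zeros_like(m);o[y0:y1,x0:x1]=m[y0:y1,x0:x1];return o
# board
m=box(notblue&(Z>.03),95,232,172,256)
for b,st,ce in blobs(m,500):
    r=cv2.minAreaRect(np.argwhere(b)[:,::-1].astype(np.float32));cor=cv2.boxPoints(r)
    print('board',ce,[ray('top',*q,.04,c)[:2] for q in cor]);print(' ctr',ray('top',*r[0],.04,c))
# rockers: height map
for b,st,ce in blobs(box((Z>.0435),105,220,208,250),20): print('rocker?',st,ce,ray('top',*ce,.05,c), np.median(W[b],0), Z[b].max())
for b,st,ce in blobs(box((Z>.06),105,220,180,215),20): print('adapter',st,ce,ray('top',*ce,.076,c),np.median(W[b],0))
for b,st,ce in blobs(box((hsv[...,2]>170)&(hsv[...,1]<70),355,465,240,285),20): print('key',st,ce,ray('top',*ce,.042,c),np.median(Z[b]))
m=box(notblue&(Z>.02),345,470,200,295)
for b,st,ce in blobs(m,500):
    r=cv2.minAreaRect(np.argwhere(b)[:,::-1].astype(np.float32))
    print('foot',[ray('top',*q,.03,c)[:2] for q in cv2.boxPoints(r)])
for nm,bx in dict(small=(280,328,232,280),big=(212,280,277,342)).items():
    mb=box(notblue&(Z>.004),*bx)
    for b,st,ce in blobs(mb,300): print(nm,'foot',st,ce,ray('top',*ce,.01,c),'zmax',Z[b].max())
    mt=box(Z>Z[box(notblue,*bx)].max()-.006,*bx)
    for b,st,ce in blobs(mt,5): print(nm,'btn',st,ce,np.median(W[b],0))
E
```

```text
board [162.9195 215.0088] [array([0.5053, 0.3585]), array([0.6242, 0.3469]), array([0.5958, 0.1266]), array([0.4775, 0.1404])]
 ctr [0.5504 0.243  0.04  ]
rocker? [153 208  19   3  44] [163.5682 208.7727] [0.562  0.2392 0.05  ] [0.5611 0.2334 0.0685] 0.07556578008351246
rocker? [192 208  13   8  44] [197.5455 210.9545] [0.5591 0.1708 0.05  ] [0.5597 0.1719 0.0445] 0.9382785579453927
rocker? [119 213  17  23 277] [126.787  224.4368] [0.5289 0.3114 0.05  ] [0.5283 0.3114 0.0499] 0.056334139831004104
rocker? [151 218  16  23 278] [158.6547 229.1583] [0.5208 0.2472 0.05  ] [0.521  0.2474 0.0498] 0.9382785579453927
rocker? [183 223  16  23 275] [190.6109 234.0073] [0.5126 0.183  0.05  ] [0.5125 0.1831 0.0502] 0.9382785579453927
adapter [151 187  21  24 389] [161.1414 199.1877] [0.5783 0.238  0.076 ] [0.5788 0.2385 0.0737]
key [370 251  11  11  92] [374.9348 255.9022] [ 0.4769 -0.1874  0.042 ] 0.04000039424513442
key [404 256  12  12 121] [409.2975 261.3884] [ 0.4675 -0.2565  0.042 ] 0.03905613208919098
key [433 263  23   9 149] [443.8523 266.9664] [ 0.4578 -0.3258  0.042 ] 0.04013757719950955
foot [array([ 0.4305, -0.1397]), array([ 0.6151, -0.1652]), array([ 0.5876, -0.3855]), array([ 0.4039, -0.3565])]
small foot [ 284  237   39   39 1140] [302.9649 256.1061] [ 0.4731 -0.0446  0.01  ] zmax 0.9382785579453927
big foot [ 218  281   55   56 2396] [245.275  308.5735] [0.3628 0.0724 0.01  ] zmax 0.9382785579453927
```

```bash
python3 - <<'E'
import cv2
p=cv2.imread('pics/top0.png')
a=cv2.resize(p[175:255,100:230],None,fx=5,fy=5,interpolation=cv2.INTER_CUBIC)
cv2.imwrite('pics/c1.png',a)
E
```

```text
(no output)
```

View pics/c1.png

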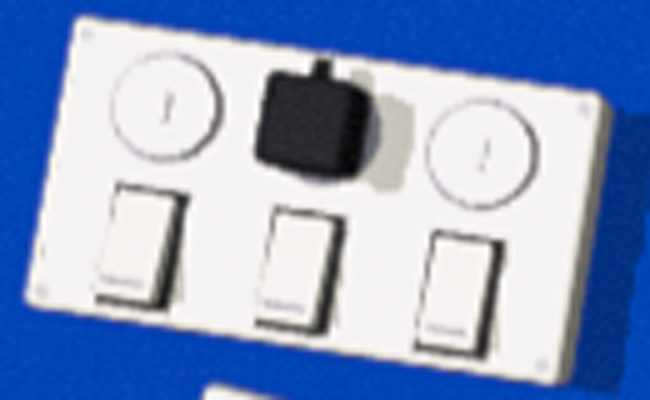

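The crop confirms the adapter sits behind the middle rocker, whose raised front end faces the robot. Board centre and all three rockers match the given geometry to within 1 mm. I'll shut the fingers, square up to the board and approach.

Request:
play_rows(
  gripper=0,
  grip_force=20,
  increments=[
    {"offset": [0, 0, 0], "spin": -5.75},
    {"offset": [0, 0, 0], "spin": -5.75},
    {"offset": [-2.3, -2, 0], "spin": 0},
    {"offset": [-2.3, -2, 0], "spin": 0},
    {"offset": [-2.3, -2, 0], "spin": 0},
  ],
)

```text
t: 0.52
tcp_pos: [0.261, 0.523, 0.194]
ee_rot: [0.062, 0.998, -0.001, -0.0]
force: [0.9, 0.8, 0.4]
gripper_width: 0.0256
grasp_force: 0.0
```

Request:
play_rows(
  increments=[
    {"offset": [-2.3, -2, 0], "spin": 0},
    {"offset": [-2.3, -2, 0], "spin": 0},
    {"offset": [-2.3, -2, 0], "spin": 0},
    {"offset": [-2.3, -2, 0], "spin": 0},
    {"offset": [-2.3, -2, 0], "spin": 0},
  ],
)

```text
t: 0.93
tcp_pos: [0.3632, 0.4089, 0.1944]
ee_rot: [0.062, 0.998, -0.0, -0.0]
force: [0.8, 1.1, -0.0]
gripper_width: -0.0005
grasp_force: 0.0
```

Request:
play_rows(
  increments=[
    {"offset": [-2.3, -2, 0], "spin": 0},
    {"offset": [-2.3, -2, 0], "spin": 0},
    {"offset": [-2.3, -2, 1], "spin": 0},
    {"offset": [-2.3, -2, 1], "spin": 0},
    {"offset": [0, 0, 0], "spin": 0},
  ],
)

```text
t: 1.35
tcp_pos: [0.4478, 0.3121, 0.1726]
ee_rot: [0.067, 0.998, -0.002, -0.0]
force: [0.5, -0.9, -0.3]
gripper_width: -0.0
grasp_force: 0.0
```

```bash
cat >> h.py <<'E'
from scipy.spatial.transform import Rotation as Ro
def togo(tg):
    s=observe();R=Ro.from_quat(s['ee_rot']).as_matrix();print('t',round(s['t'],2),'tcp',np.round(s['tcp_pos'],4),'F',np.round(s['force'],1),'go cm',np.round(100*R.T@(np.array(tg)-s['tcp_pos']),2))
E
python3 - <<'E'
from h import *
p,d=read_camera('wrist');c=camera_params('wrist');cv2.imwrite('pics/w1.png',p[:,:,::-1])
print(-c['R'].T@c['t'],c['R'][2])
togo([.501,.2497,.075])
E
```

```text
[0.37127661 0.32552773 0.35284222] [ 0.30017104 -0.043167   -0.95290816]
t 1.4 tcp [0.4458 0.3152 0.1734] F [-0.9  0.6  0.3] go cm [-6.34 -5.73  9.85]
```

View pics/w1.png

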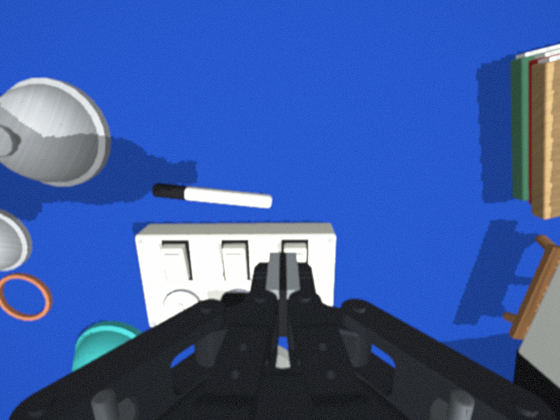

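The wrist view shows the shut fingertips at (283,258), narrow compared with the rocker. The rocker row is at (175..295,258) and the marker at (212,195) is clear of the path.

Request:
play_rows(
  increments=[
    {"offset": [-1.6, -1.45, 1], "spin": 0},
    {"offset": [-1.6, -1.45, 2], "spin": 0},
    {"offset": [-1.6, -1.45, 2], "spin": 0},
    {"offset": [-1.5, -1.4, 2], "spin": 0},
    {"offset": [0, 0, 1.8], "spin": 0},
  ],
)

```text
t: 1.82
tcp_pos: [0.5014, 0.2507, 0.0856]
ee_rot: [0.065, 0.998, -0.001, 0.0]
force: [0.4, -1.4, -0.2]
gripper_width: -0.0003
grasp_force: 0.0
```

Request:
play_rows(
  increments=[
    {"offset": [0, 0, 0], "spin": 0},
    {"offset": [0, 0, 0], "spin": 0},
    {"offset": [0, 0, 0], "spin": 0},
  ],
)

```text
t: 2.07
tcp_pos: [0.4989, 0.2564, 0.0878]
ee_rot: [0.061, 0.998, 0.001, 0.0]
force: [-0.5, 0.6, 0.6]
gripper_width: -0.0
grasp_force: 0.0
```

```bash
python3 - <<'E'
from h import *
togo([.501,.2497,.060])
p,d=read_camera('wrist');cv2.imwrite('pics/w2.png',p[:,:,::-1])
E
```

```text
t 2.07 tcp [0.4989 0.2564 0.0878] F [-0.5  0.6  0.6] go cm [-0.29 -0.65  2.78]
```

View pics/w2.png

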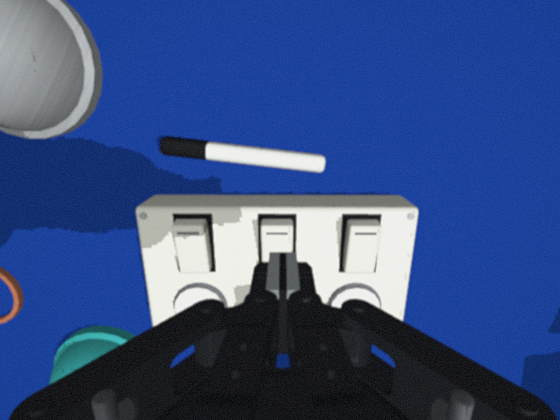

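The fingertips (283,255) are just left of the middle rocker's axis (277,235), which agrees with the computed −6.5 mm correction. I'll correct and descend.

Request:
play_rows(
  increments=[
    {"offset": [-0.3, -0.65, 0], "spin": 0},
    {"offset": [0, 0, 1.0], "spin": 0},
    {"offset": [0, 0, 1.0], "spin": 0},
    {"offset": [0, 0, 0], "spin": 0},
    {"offset": [0, 0, 0], "spin": 0},
  ],
)

```text
t: 2.53
tcp_pos: [0.5005, 0.2475, 0.0656]
ee_rot: [0.062, 0.998, -0.001, -0.001]
force: [-0.9, 0.3, -0.3]
gripper_width: -0.0005
grasp_force: 0.0
```

```bash
python3 - <<'E'
from h import *
togo([.501,.2497,.048])
E
```

```text
t 2.53 tcp [0.5005 0.2475 0.0656] F [-0.9  0.3 -0.3] go cm [-0.03  0.23  1.76]
```

Request:
play_rows(
  increments=[
    {"offset": [0, 0.1, 0.5], "spin": 0},
    {"offset": [0, 0, 0.5], "spin": 0},
    {"offset": [0, 0, 0.3], "spin": 0},
    {"offset": [0, 0, 0.2], "spin": 0},
    {"offset": [0, 0, 0], "spin": 0},
  ],
)

```text
t: 2.95
tcp_pos: [0.5012, 0.2486, 0.0511]
ee_rot: [0.062, 0.998, -0.0, -0.0]
force: [-0.3, 0.3, 0.0]
gripper_width: -0.0001
grasp_force: 0.0
```

Request:
play_rows(
  increments=[
    {"offset": [0, 0, 0.1], "spin": 0},
    {"offset": [0, 0, 0.1], "spin": 0},
    {"offset": [0, 0, 0], "spin": 0},
  ],
)

```text
t: 3.2
tcp_pos: [0.5015, 0.2488, 0.0497]
ee_rot: [0.063, 0.998, -0.0, -0.0]
force: [-0.0, -0.6, 0.5]
gripper_width: 0.0
grasp_force: 0.0
```

Request:
play_rows(
  increments=[
    {"offset": [0, 0, 0.1], "spin": 0},
    {"offset": [0, 0, 0.1], "spin": 0},
    {"offset": [0, 0, 0], "spin": 0},
  ],
)

```text
t: 3.45
tcp_pos: [0.5014, 0.2488, 0.0476]
ee_rot: [0.062, 0.998, -0.0, -0.0]
force: [0.4, 0.2, -0.4]
gripper_width: -0.0002
grasp_force: 0.0
```

Request:
play_rows(
  increments=[
    {"offset": [0, 0, 0.1], "spin": 0},
    {"offset": [0, 0, 0], "spin": 0},
    {"offset": [0, 0, 0], "spin": 0},
  ],
)

```text
t: 3.7
tcp_pos: [0.5015, 0.2488, 0.0467]
ee_rot: [0.062, 0.998, -0.0, -0.0]
force: [0.8, 0.7, 0.2]
gripper_width: -0.0001
grasp_force: 0.0
```

```bash
python3 - <<'E'
from h import *
p,d=read_camera('scene')
q=read_camera('wrist')[0]
a=cv2.resize(p[180:260,320:450],(650,400),interpolation=cv2.INTER_CUBIC)
b=q[190:290,130:430]; b=cv2.resize(b,(650,200))
cv2.imwrite('pics/c2.png',np.vstack([a,b])[:,:,::-1])
togo([.501,.2497,.046])
E
```

```text
t 3.8 tcp [0.5015 0.2488 0.0468] F [-0.1  1.   0.1] go cm [0.06 0.08 0.08]
```

View pics/c2.png

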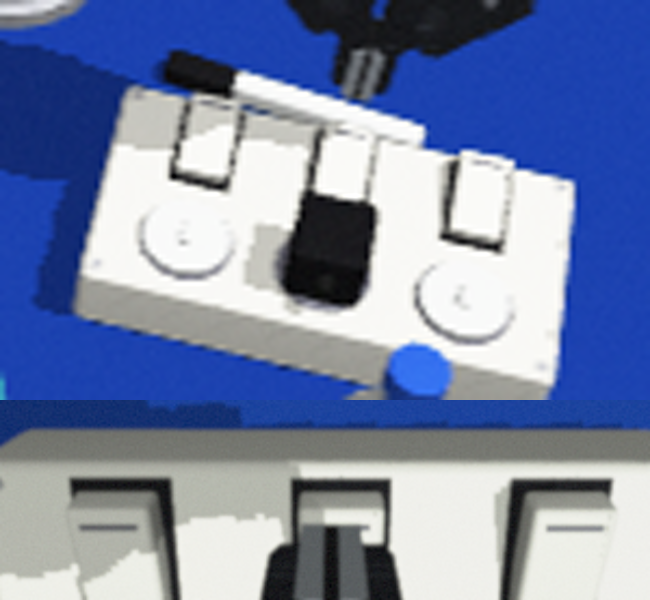

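```bash
python3 - <<'E'
from h import *
np.set_printoptions(precision=4,suppress=True)
for n in('scene','top'):
    c=camera_params(n);f=210/np.tan(np.radians(c['vfov']/2))
    for nm,X in dict(tcp=observe()['tcp_pos'],rockfront=[.499,.25,.057],rockmid=[.5208,.2472,.052]).items():
        y=c['R']@np.array(X)+c['t'];print(n,nm,[c['cx']+f*y[0]/y[2],c['cy']+f*y[1]/y[2]])
for z in(.047,.06,.08,.1): print(z,ray('scene',392,199,z))
p,d=read_camera('scene');c=camera_params('scene');f=210/np.tan(np.radians(c['vfov']/2))
for u,v in [(392,199),(390,197),(394,196),(393,192),(388,214)]:
    k=d[v,u];print(u,v,p[v,u],(np.array([(u-c['cx'])/f*k,(v-c['cy'])/f*k,k])-c['t'])@c['R'])
E
```

```text
scene tcp [np.float64(388.0356987289008), np.float64(206.17019301363578)]
scene rockfront [np.float64(389.3183608392747), np.float64(202.82710095798433)]
scene rockmid [np.float64(387.6597786197789), np.float64(211.0443061793479)]
top tcp [np.float64(157.8688992511672), np.float64(238.84715514219306)]
top rockfront [np.float64(155.85087307609308), np.float64(239.974991760821)]
top rockmid [np.float64(158.41233425018822), np.float64(229.13355860425378)]
0.047 [0.4777 0.2582 0.047 ]
0.06 [0.4886 0.2558 0.06  ]
0.08 [0.5052 0.2521 0.08  ]
0.1 [0.5219 0.2484 0.1   ]
392 199 [104 107 113] [0.5132 0.2503 0.0895]
390 197 [101 106 110] [0.5116 0.2448 0.094 ]
394 196 [102 105 109] [0.5123 0.2529 0.1001]
393 192 [39 40 43] [0.5131 0.2478 0.1148]
388 214 [250 250 247] [0.5291 0.2482 0.0514]
```

The scene view shows the fingertips (392,199) still well above the rocker front (389,203), and the wrist force is zero. I'll measure the real tip height.

```bash
python3 - <<'E'
from h import *
np.set_printoptions(precision=4,suppress=True)
for n in('scene','wrist','top'):
    c=camera_params(n);p,d=read_camera(n);f=210/np.tan(np.radians(c['vfov']/2))
    v,u=np.mgrid[:420,:560]
    W=(np.stack([(u-c['cx'])/f*d,(v-c['cy'])/f*d,d],-1)-c['t'])@c['R']
    hsv=cv2.cvtColor(p,cv2.COLOR_RGB2HSV)
    m=(d>0)&(abs(W[...,0]-.505)<.025)&(abs(W[...,1]-.249)<.03)&(W[...,2]>.06)&(W[...,2]<.12)&(hsv[...,1]<80)&(hsv[...,2]<160)
    q=W[m];print(n,m.sum());
    if len(q): 
        print(np.percentile(q,[0,5,50,95,100],axis=0))
    if n=='scene':
        for vv in range(190,212): print(vv,p[vv,391],W[vv,391])
E
```

```text
scene 83
[[0.5063 0.2355 0.0885]
 [0.5071 0.2375 0.0917]
 [0.5121 0.2474 0.105 ]
 [0.5152 0.2582 0.1184]
 [0.5171 0.2597 0.1197]]
190 [106 110 115] [0.5132 0.242  0.1211]
191 [108 114 119] [0.514  0.2425 0.1185]
192 [114 119 125] [0.5126 0.2435 0.1134]
193 [100 105 109] [0.5137 0.2439 0.1112]
194 [101 107 112] [0.513  0.2447 0.1068]
195 [83 84 91] [0.5121 0.2456 0.1022]
196 [59 61 65] [0.5119 0.2463 0.0983]
197 [62 65 68] [0.5137 0.2466 0.0969]
198 [39 40 45] [0.5134 0.2474 0.0929]
199 [64 67 70] [0.5127 0.2482 0.0885]
200 [ 29  64 161] [ 0.441   0.2646 -0.0015]
201 [230 233 237] [0.4568 0.2619 0.0136]
202 [248 249 248] [0.4607 0.2618 0.0144]
203 [250 250 250] [0.4658 0.2614 0.0166]
204 [246 247 246] [0.4684 0.2615 0.0158]
205 [240 240 236] [0.5044 0.2542 0.0561]
206 [239 239 236] [0.5074 0.2543 0.0561]
207 [214 214 212] [0.5099 0.2544 0.0553]
208 [250 250 247] [0.5142 0.2542 0.0569]
209 [250 250 248] [0.5167 0.2543 0.0561]
210 [250 250 248] [0.5165 0.2551 0.0521]
211 [250 250 247] [0.5205 0.2549 0.0533]
wrist 1756
[[0.491  0.2358 0.0874]
 [0.4918 0.2376 0.0913]
 [0.4933 0.2496 0.1056]
 [0.4981 0.2611 0.1182]
 [0.5042 0.2626 0.12  ]]
top 0
```

Scene and wrist depth agree: the real tip bottom is at z≈0.087, about 40 mm above the reported TCP z, while the lateral position is right. From here I'll go by what the cameras and force show, so I'll descend further in careful steps.

Request:
play_rows(
  increments=[
    {"offset": [0, 0, 0.7], "spin": 0},
    {"offset": [0, 0, 0.7], "spin": 0},
    {"offset": [0, 0, 0.7], "spin": 0},
    {"offset": [0, 0, 0.3], "spin": 0},
    {"offset": [0, 0, 0], "spin": 0},
  ],
)

```text
t: 4.42
tcp_pos: [0.5006, 0.2483, 0.0213]
ee_rot: [0.062, 0.998, -0.001, -0.001]
force: [-0.5, -0.1, 0.2]
gripper_width: -0.0001
grasp_force: 0.0
```

```bash
cat >> h.py <<'E'
def tips(name):
    c=camera_params(name);s=observe()['tcp_pos'];p,d=read_camera(name);f=210/np.tan(np.radians(c['vfov']/2))
    v,u=np.mgrid[:420,:560]
    W=(np.stack([(u-c['cx'])/f*d,(v-c['cy'])/f*d,d],-1)-c['t'])@c['R']
    hsv=cv2.cvtColor(p,cv2.COLOR_RGB2HSV)
    m=(d>0)&(abs(W[...,0]-s[0])<.025)&(abs(W[...,1]-s[1])<.03)&(W[...,2]>.055)&(W[...,2]<s[2]+.08)&(hsv[...,1]<80)&(hsv[...,2]<150)
    q=W[m];print(name,m.sum(),'tcp',np.round(s,4),'tip min/max',np.round(np.percentile(q,[1,99],axis=0),4).tolist() if len(q) else None)
    return p,d,W
E
python3 - <<'E'
from h import *
for n in('scene','wrist'): tips(n)
E
```

```text
scene 109 tcp [0.5006 0.2483 0.0213] tip min/max [[0.4961, 0.2354, 0.0572], [0.5147, 0.2591, 0.1002]]
wrist 2485 tcp [0.501  0.2485 0.0219] tip min/max [[0.49, 0.2357, 0.0641], [0.5125, 0.2624, 0.1017]]
```

Request:
play_rows(
  increments=[
    {"offset": [0, 0, 0.3], "spin": 0},
    {"offset": [0, 0, 0.2], "spin": 0},
    {"offset": [0, 0, 0.2], "spin": 0},
    {"offset": [0, 0, 0], "spin": 0},
  ],
)

```text
t: 4.85
tcp_pos: [0.5014, 0.249, 0.0155]
ee_rot: [0.062, 0.998, 0.0, -0.0]
force: [0.4, 1.1, 0.3]
gripper_width: 0.0001
grasp_force: 0.0
```

Request:
play_rows(
  increments=[
    {"offset": [0, 0, 0.2], "spin": 0},
    {"offset": [0, 0, 0.1], "spin": 0},
    {"offset": [0, 0, 0], "spin": 0},
  ],
)

```text
t: 5.1
tcp_pos: [0.5012, 0.249, 0.0127]
ee_rot: [0.062, 0.998, 0.0, -0.0]
force: [-3.5, 0.9, 3.1]
gripper_width: 0.0002
grasp_force: 1.6
```

Request:
play_rows(
  increments=[
    {"offset": [0, 0, 0.1], "spin": 0},
    {"offset": [0, 0, 0.1], "spin": 0},
    {"offset": [0, 0, 0], "spin": 0},
  ],
)

```text
t: 5.35
tcp_pos: [0.5013, 0.2492, 0.0122]
ee_rot: [0.062, 0.998, 0.0, -0.0]
force: [-8.1, -2.1, 16.5]
gripper_width: -0.0003
grasp_force: 9.1
```

Request:
play_rows(
  increments=[
    {"offset": [0, 0, 0.1], "spin": 0},
    {"offset": [0, 0, 0], "spin": 0},
  ],
)

```text
t: 5.52
tcp_pos: [0.5014, 0.2492, 0.012]
ee_rot: [0.062, 0.998, 0.001, -0.0]
force: [-12.0, -2.8, 24.4]
gripper_width: 0.0002
grasp_force: 13.1
```

```bash
cat >> h.py <<'E'
def rock():
    lx=np.array([.992,-.126]);ly=np.array([.126,.992])
    c=camera_params('scene');f=210/np.tan(np.radians(c['vfov']/2));v,u=np.mgrid[:420,:560]
    d=np.median([read_camera('scene')[1] for _ in range(3)],0)
    W=(np.stack([(u-c['cx'])/f*d,(v-c['cy'])/f*d,d],-1)-c['t'])@c['R']
    L=np.stack([(W[...,:2]-[.5208,.2472])@lx,(W[...,:2]-[.5208,.2472])@ly,W[...,2]],-1)
    for nm,y in dict(a=.065,b=0,c=-.065).items():
        m=(abs(L[...,1]-y)<.010)&(abs(L[...,0])<.02)&(abs(L[...,2]-.05)<.012)
        k=np.polyfit(L[m][:,0],L[m][:,2],1);print(nm,m.sum(),'slope %.3f mid %.4f'%tuple(k))
E
python3 - <<'E'
from h import *
rock();togo([.501,.249,.01]);tips('wrist')
E
```

```text
a 133 slope -0.148 mid 0.0521
b 100 slope 0.089 mid 0.0534
c 117 slope -0.147 mid 0.0523
t 5.67 tcp [0.5014 0.2493 0.012 ] F [-11.5  -2.6  23.7] go cm [ 0.03 -0.03  0.2 ]
wrist 2463 tcp [0.5014 0.2493 0.012 ] tip min/max [[0.4901, 0.2361, 0.056], [0.5127, 0.2629, 0.0918]]
```

Rocker_b's slope has flipped and it sits hard at its stop under 24 N, while a and c are unchanged. I'll lift and verify it once unloaded.

Request:
play_rows(
  increments=[
    {"offset": [0, 0, -1], "spin": 0},
    {"offset": [0, 0, -2], "spin": 0},
    {"offset": [0, 0, -2], "spin": 0},
    {"offset": [0, 0, -2], "spin": 0},
    {"offset": [0, 0, -1.5], "spin": 0},
  ],
)

```text
t: 6.13
tcp_pos: [0.5024, 0.2488, 0.0966]
ee_rot: [0.063, 0.998, 0.0, 0.001]
force: [0.3, -0.4, -0.3]
gripper_width: -0.0002
grasp_force: 0.0
```

Request:
play_rows(
  increments=[
    {"offset": [-0.2, -3, 0], "spin": 0},
    {"offset": [-0.2, -3, 0], "spin": 0},
    {"offset": [-0.2, -3, 0], "spin": 0},
    {"offset": [-0.2, -3, 0], "spin": 0},
    {"offset": [-0.2, -3, 0], "spin": 0},
  ],
)

```text
t: 6.55
tcp_pos: [0.4928, 0.0971, 0.0949]
ee_rot: [0.063, 0.998, -0.0, 0.0]
force: [0.9, 0.6, -0.0]
gripper_width: 0.0
grasp_force: 0.0
```

```bash
python3 - <<'E'
from h import *
rock();togo([.4675,-.2565,.085]);tips('scene')
E
```

```text
a 135 slope -0.158 mid 0.0520
b 95 slope 0.225 mid 0.0515
c 115 slope -0.161 mid 0.0524
t 6.7 tcp [0.4932 0.0956 0.0951] F [0.1 0.7 0.1] go cm [ -2.04 -35.24   1.03]
scene 132 tcp [0.4932 0.0956 0.0951] tip min/max [[0.4885, 0.0824, 0.1375], [0.5068, 0.1102, 0.1742]]
```

Unloaded, rocker_b's slope is +0.225, so it is fully on. Now on to the key.

Request:
play_rows(
  increments=[
    {"offset": [-0.17, -3, 0], "spin": 0},
    {"offset": [-0.17, -3, 0], "spin": 0},
    {"offset": [-0.17, -3, 0], "spin": 0},
    {"offset": [-0.17, -3, 0], "spin": 0},
    {"offset": [-0.17, -3, 0], "spin": 0},
  ],
)

```text
t: 7.17
tcp_pos: [0.4829, -0.0509, 0.0949]
ee_rot: [0.061, 0.998, 0.0, 0.0]
force: [0.7, 0.1, 0.6]
gripper_width: -0.0001
grasp_force: 0.0
```

Request:
play_rows(
  increments=[
    {"offset": [-0.17, -3, 0], "spin": 0},
    {"offset": [-0.17, -3, 0], "spin": 0},
    {"offset": [-0.17, -3, 0], "spin": 0},
    {"offset": [-0.17, -3, 0], "spin": 0},
    {"offset": [-0.17, -3, 0], "spin": 0},
  ],
)

```text
t: 7.58
tcp_pos: [0.473, -0.201, 0.0948]
ee_rot: [0.061, 0.998, -0.0, 0.0]
force: [0.2, -0.7, 0.4]
gripper_width: -0.0003
grasp_force: 0.0
```

Request:
play_rows(
  increments=[
    {"offset": [-0.17, -3, 0], "spin": 0},
    {"offset": [-0.17, -2, 0], "spin": 0},
    {"offset": [0, 0, 0], "spin": 0},
    {"offset": [0, 0, 0], "spin": 0},
    {"offset": [0, 0, 0], "spin": 0},
  ],
)

```text
t: 8.0
tcp_pos: [0.4702, -0.2493, 0.0945]
ee_rot: [0.061, 0.998, 0.0, -0.0]
force: [-0.1, 0.2, -0.6]
gripper_width: -0.0
grasp_force: 0.0
```

```bash
python3 - <<'E'
from h import *
togo([.4675,-.2565,.05]);tips('scene');p,d,W=tips('wrist')
cv2.imwrite('pics/w3.png',p[:,:,::-1])
E
```

```text
t 8.0 tcp [ 0.4702 -0.2493  0.0945] F [-0.1  0.2 -0.6] go cm [ 0.18 -0.75  4.45]
scene 118 tcp [ 0.4702 -0.2493  0.0945] tip min/max [[0.4706, -0.2615, 0.1373], [0.4841, -0.2347, 0.174]]
wrist 2598 tcp [ 0.4702 -0.249   0.0945] tip min/max [[0.4589, -0.2645, 0.1369], [0.4815, -0.233, 0.1743]]
```

View pics/w3.png

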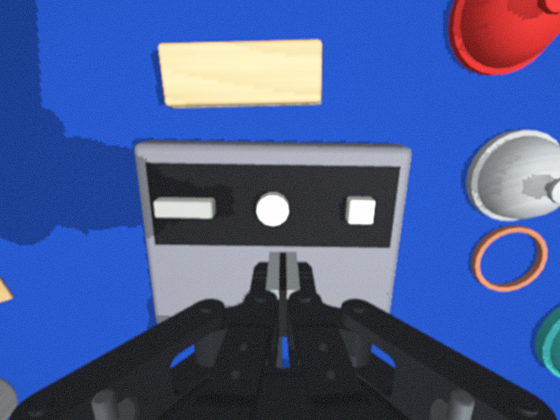

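The wrist view shows the round key at (272,209), with the bar at left (184,208) and the square at right (360,209). I'll cast that centre to cross-check it.

```bash
python3 - <<'E'
from h import *
p,d=read_camera('wrist')
hsv=cv2.cvtColor(p,cv2.COLOR_RGB2HSV);m=np.zeros((420,560),bool);m[185:235,245:300]=((hsv[...,2]>170)&(hsv[...,1]<60))[185:235,245:300]
for b,st,ce in blobs(m,100): x=ray('wrist',*ce,.042);print(st,ce,x);togo([x[0],x[1],.02])
p,d=read_camera('scene');hsv=cv2.cvtColor(p,cv2.COLOR_RGB2HSV);m[:]=0;m[165:190,180:205]=((hsv[...,2]>170)&(hsv[...,1]<60))[165:190,180:205]
for b,st,ce in blobs(m,15): print('scene',st,ce,ray('scene',*ce,.041))
E
```

```text
[256 195  33  31 820] [272.2695122  209.83292683] [ 0.46934504 -0.25737565  0.042     ]
t 8.15 tcp [ 0.47   -0.2493  0.0947] F [ 0.9 -0.3  0. ] go cm [-0.03 -0.82  7.47]
scene [186 171  10   9  63] [190.74603175 174.74603175] [ 0.4702012  -0.25579956  0.041     ]
```

Request:
play_rows(
  increments=[
    {"offset": [0, -0.8, 1], "spin": 0},
    {"offset": [0, 0, 2], "spin": 0},
    {"offset": [0, 0, 2], "spin": 0},
    {"offset": [0, 0, 2], "spin": 0},
    {"offset": [0, 0, 0.9], "spin": 0},
  ],
)

```text
t: 8.62
tcp_pos: [0.4666, -0.2583, 0.0128]
ee_rot: [0.062, 0.998, 0.0, -0.002]
force: [-1.0, 0.6, 0.1]
gripper_width: -0.0002
grasp_force: 0.0
```

Request:
play_rows(
  increments=[
    {"offset": [0, 0, 0], "spin": 0},
    {"offset": [0, 0, 0], "spin": 0},
  ],
)

```text
t: 8.78
tcp_pos: [0.468, -0.2592, 0.0157]
ee_rot: [0.063, 0.998, -0.0, -0.0]
force: [0.6, -0.5, 0.3]
gripper_width: -0.0002
grasp_force: 0.0
```

```bash
python3 - <<'E'
from h import *
togo([.469,-.257,.0]);tips('scene');tips('wrist')
E
```

```text
t 8.78 tcp [ 0.468  -0.2592  0.0157] F [ 0.6 -0.5  0.3] go cm [-0.07  0.23  1.57]
scene 109 tcp [ 0.468  -0.2592  0.0157] tip min/max [[0.4653, -0.2711, 0.0559], [0.4814, -0.2431, 0.0947]]
wrist 2588 tcp [ 0.4687 -0.2595  0.0164] tip min/max [[0.4573, -0.2746, 0.0593], [0.4801, -0.243, 0.0962]]
```

Tip at about 0.055. I'll shift 2 mm sideways and press slowly, expecting contact near a reported z of 0.003.

Request:
play_rows(
  increments=[
    {"offset": [0, 0.2, 0.3], "spin": 0},
    {"offset": [0, 0, 0.3], "spin": 0},
    {"offset": [0, 0, 0.3], "spin": 0},
    {"offset": [0, 0, 0.2], "spin": 0},
    {"offset": [0, 0, 0], "spin": 0},
  ],
)

```text
t: 9.3
tcp_pos: [0.4686, -0.2569, 0.0045]
ee_rot: [0.062, 0.998, 0.0, -0.0]
force: [0.1, 0.3, 0.1]
gripper_width: -0.0003
grasp_force: 0.0
```

Request:
play_rows(
  increments=[
    {"offset": [0, 0, 0.2], "spin": 0},
    {"offset": [0, 0, 0.1], "spin": 0},
    {"offset": [0, 0, 0], "spin": 0},
  ],
)

```text
t: 9.55
tcp_pos: [0.4686, -0.257, 0.0017]
ee_rot: [0.063, 0.998, -0.0, -0.0]
force: [0.2, 0.2, 0.9]
gripper_width: 0.0001
grasp_force: 0.2
```

Request:
play_rows(
  increments=[
    {"offset": [0, 0, 0.2], "spin": 0},
    {"offset": [0, 0, 0.1], "spin": 0},
    {"offset": [0, 0, 0], "spin": 0},
  ],
)

```text
t: 9.8
tcp_pos: [0.4686, -0.2571, -0.0014]
ee_rot: [0.062, 0.998, -0.0, 0.0]
force: [-0.1, 0.2, 1.0]
gripper_width: 0.0003
grasp_force: 0.3
```

Request:
play_rows(
  increments=[
    {"offset": [0, 0, 0.2], "spin": 0},
    {"offset": [0, 0, 0.1], "spin": 0},
    {"offset": [0, 0, 0], "spin": 0},
  ],
)

```text
t: 10.05
tcp_pos: [0.4688, -0.2571, -0.0026]
ee_rot: [0.063, 0.998, 0.0, 0.0]
force: [-7.3, 3.7, 22.8]
gripper_width: 0.0002
grasp_force: 11.3
```

Request:
play_rows(
  increments=[
    {"offset": [0, 0, 0.1], "spin": 0},
    {"offset": [0, 0, 0.1], "spin": 0},
    {"offset": [0, 0, 0], "spin": 0},
  ],
)

```text
t: 10.3
tcp_pos: [0.4689, -0.2572, -0.0028]
ee_rot: [0.063, 0.998, 0.001, 0.001]
force: [-15.2, 9.7, 44.1]
gripper_width: 0.0001
grasp_force: 21.8
```

Request:
play_rows(
  increments=[
    {"offset": [0, 0, 0.1], "spin": 0},
    {"offset": [0, 0, 0.1], "spin": 0},
    {"offset": [0, 0, 0], "spin": 0},
  ],
)

```text
t: 10.55
tcp_pos: [0.4691, -0.2573, -0.003]
ee_rot: [0.063, 0.998, 0.001, 0.001]
force: [-22.7, 14.4, 64.6]
gripper_width: 0.0001
grasp_force: 32.3
```

The key hit its stop with the tip at about 34 mm. Now I'll lift and check it.

Request:
play_rows(
  increments=[
    {"offset": [0, 0, -0.7], "spin": 0},
    {"offset": [0, 0, -1.5], "spin": 0},
    {"offset": [0, 0, -2.5], "spin": 0},
    {"offset": [0, 0, -2.5], "spin": 0},
    {"offset": [0, 0, -2], "spin": 0},
  ],
)

```text
t: 10.97
tcp_pos: [0.4686, -0.2573, 0.0852]
ee_rot: [0.063, 0.998, -0.0, 0.0]
force: [-0.2, 0.0, 0.2]
gripper_width: -0.0002
grasp_force: 0.0
```

Request:
play_rows(
  increments=[
    {"offset": [0, 2, 0], "spin": 0},
    {"offset": [0, 3, 0], "spin": 0},
    {"offset": [0, 3, 0], "spin": 0},
    {"offset": [0, 3, 0], "spin": 0},
    {"offset": [0, 3, 0], "spin": 0},
  ],
)

```text
t: 11.38
tcp_pos: [0.4858, -0.1169, 0.0836]
ee_rot: [0.063, 0.998, -0.0, -0.0]
force: [0.3, 0.2, -0.1]
gripper_width: -0.0
grasp_force: 0.0
```

```bash
python3 - <<'E'
from h import *
p,d,W=tips('wrist')
hsv=cv2.cvtColor(p,cv2.COLOR_RGB2HSV)
m=(hsv[...,2]>170)&(hsv[...,1]<60)&(W[...,2]>.028)&(W[...,2]<.05)&(W[...,1]<-.15)
for b,st,ce in blobs(m,100): print('key',np.round(np.median(W[b],0),4),st)
togo([.473,-.045,.09])
b=cv2.cvtColor(p,cv2.COLOR_RGB2BGR)
t=cv2.imread('pics/top0.png')[225:285,270:340]
cv2.imwrite('pics/w4.png',np.hstack([b,cv2.resize(t,(210,180)) if 0 else np.vstack([cv2.resize(t,(240,206),interpolation=cv2.INTER_CUBIC),np.zeros((214,240,3),np.uint8)])]))
E
```

```text
wrist 2342 tcp [ 0.4858 -0.1169  0.0836] tip min/max [[0.4746, -0.1319, 0.1272], [0.4969, -0.1039, 0.1633]]
key [ 0.3684 -0.2509  0.0342] [   0   40  129   63 7109]
key [ 0.438  -0.1833  0.0301] [ 106  150  131   40 1791]
key [ 0.5322 -0.2614  0.0304] [    0   192   244   141 14077]
key [ 0.4698 -0.2569  0.0343] [ 85 198  33  31 783]
key [ 0.4788 -0.1874  0.0422] [175 204  27  26 660]
key [ 0.4613 -0.3155  0.0422] [  0 206  34  18 573]
t 11.43 tcp [ 0.487  -0.1095  0.0832] F [ 1.  6. -1.] go cm [ 2.16  6.24 -0.66]
```

View pics/w4.png

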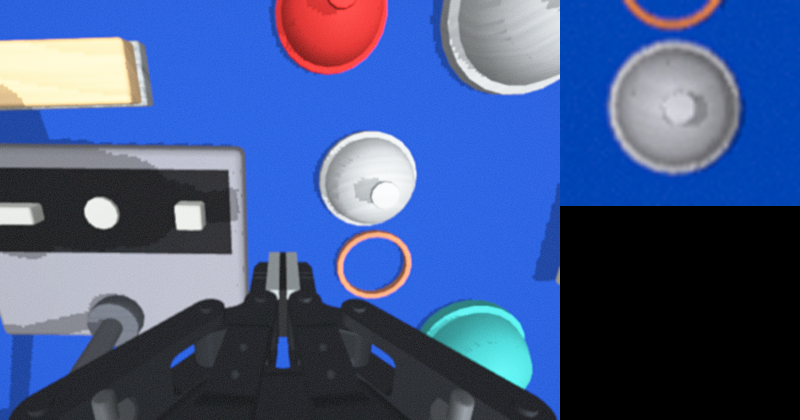

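The round key's top is now at 34.3 mm (down), and the square and bar keys are at 42.2 mm (up). The bell button shows at (384,195) in the wrist view and about (305,256) in the top view. I'll locate it now that the arm is still.

Request:
play_rows(
  increments=[
    {"offset": [0, 0, 0], "spin": 0},
    {"offset": [0, 0, 0], "spin": 0},
  ],
)

```text
t: 11.6
tcp_pos: [0.4859, -0.1179, 0.0836]
ee_rot: [0.062, 0.998, -0.0, -0.0]
force: [-0.3, 0.0, 0.7]
gripper_width: 0.0003
grasp_force: 0.0
```

```bash
python3 - <<'E'
from h import *
print('top',ray('top',305,256.2,.056))
p,d,W=tips('wrist')
m=(W[...,2]>.051)&(W[...,2]<.062)&(abs(W[...,0]-.475)<.03)&(abs(W[...,1]+.045)<.03)
for b,st,ce in blobs(m,50):
    x=ray('wrist',*ce,.056);print(st,ce,x,np.median(W[b],0));togo([x[0],x[1],.035])
E
```

```text
top [ 0.47341924 -0.04592385  0.056     ]
wrist 2350 tcp [ 0.4859 -0.1179  0.0836] tip min/max [[0.4746, -0.1331, 0.1272], [0.497, -0.105, 0.1633]]
[372 180  29  29 640] [385.9546875 193.9796875] [ 0.47548843 -0.04617462  0.056     ] [ 0.47538168 -0.04524573  0.05605117]
t 11.65 tcp [ 0.4858 -0.119   0.0836] F [ 0.1 -0.2 -0.4] go cm [1.93 7.09 4.86]
```

Request:
play_rows(
  increments=[
    {"offset": [0.7, 2.4, 0], "spin": 0},
    {"offset": [0.7, 2.4, 0], "spin": 0},
    {"offset": [0.55, 2.3, 0], "spin": 0},
    {"offset": [0, 0, 0], "spin": 0},
    {"offset": [0, 0, 0], "spin": 0},
  ],
)

```text
t: 12.07
tcp_pos: [0.4754, -0.0455, 0.0837]
ee_rot: [0.062, 0.998, -0.0, -0.0]
force: [-0.1, -0.9, 0.4]
gripper_width: 0.0002
grasp_force: 0.0
```

Request:
play_rows(
  increments=[
    {"offset": [0, 0, 1.5], "spin": 0},
    {"offset": [0, 0, 1.5], "spin": 0},
    {"offset": [0, 0, 1.5], "spin": 0},
    {"offset": [0, 0, 1], "spin": 0},
    {"offset": [0, 0, 0], "spin": 0},
  ],
)

```text
t: 12.48
tcp_pos: [0.474, -0.0471, 0.0269]
ee_rot: [0.064, 0.998, -0.001, -0.002]
force: [-1.0, -0.5, -0.6]
gripper_width: -0.0001
grasp_force: 0.0
```

Request:
play_rows(
  increments=[
    {"offset": [0, 0, 0], "spin": 0},
    {"offset": [0, 0, 0], "spin": 0},
  ],
)

```text
t: 12.65
tcp_pos: [0.4761, -0.0461, 0.0295]
ee_rot: [0.063, 0.998, -0.0, 0.0]
force: [0.7, 0.5, 0.2]
gripper_width: -0.0002
grasp_force: 0.0
```

```bash
python3 - <<'E'
from h import *
togo([.475,-.046,.017]);tips('scene')
E
```

```text
t 12.65 tcp [ 0.4761 -0.0461  0.0295] F [0.7 0.5 0.2] go cm [ 0.11 -0.    1.25]
scene 104 tcp [ 0.4761 -0.0461  0.0295] tip min/max [[0.4768, -0.0574, 0.0562], [0.49, -0.0318, 0.1081]]
```

Request:
play_rows(
  increments=[
    {"offset": [0.1, 0, 0.4], "spin": 0},
    {"offset": [0, 0, 0.4], "spin": 0},
    {"offset": [0, 0, 0.2], "spin": 0},
    {"offset": [0, 0, 0.2], "spin": 0},
    {"offset": [0, 0, 0], "spin": 0},
  ],
)

```text
t: 13.12
tcp_pos: [0.4745, -0.045, 0.0166]
ee_rot: [0.062, 0.998, -0.0, -0.0]
force: [-0.5, 0.0, 1.8]
gripper_width: -0.0002
grasp_force: 1.2
```

Request:
play_rows(
  increments=[
    {"offset": [0, 0, 0.1], "spin": 0},
    {"offset": [0, 0, 0.1], "spin": 0},
    {"offset": [0, 0, 0.1], "spin": 0},
    {"offset": [0, 0, 0], "spin": 0},
  ],
)

```text
t: 13.45
tcp_pos: [0.4746, -0.045, 0.0137]
ee_rot: [0.062, 0.998, 0.0, -0.0]
force: [-1.1, 0.4, 3.2]
gripper_width: 0.0003
grasp_force: 1.7
```

Request:
play_rows(
  increments=[
    {"offset": [0, 0, 0.1], "spin": 0},
    {"offset": [0, 0, 0.1], "spin": 0},
    {"offset": [0, 0, 0], "spin": 0},
  ],
)

```text
t: 13.7
tcp_pos: [0.4748, -0.045, 0.0133]
ee_rot: [0.063, 0.998, 0.0, 0.0]
force: [-9.2, 1.8, 21.3]
gripper_width: -0.0
grasp_force: 11.1
```

The plunger has bottomed (3 N, then a jump to 21 N). Lift straight up.

Request:
play_rows(
  increments=[
    {"offset": [0, 0, -0.4], "spin": 0},
    {"offset": [0, 0, -0.8], "spin": 0},
    {"offset": [0, 0, -2], "spin": 0},
    {"offset": [0, 0, -3], "spin": 0},
    {"offset": [0, 0, -3], "spin": 0},
  ],
)

```text
t: 14.12
tcp_pos: [0.4735, -0.0454, 0.1043]
ee_rot: [0.063, 0.998, -0.0, -0.001]
force: [0.6, 0.9, 0.4]
gripper_width: 0.0001
grasp_force: 0.0
```

Request:
play_rows(
  increments=[
    {"offset": [0, -2, -1], "spin": 0},
    {"offset": [0, -3, 0], "spin": 0},
    {"offset": [0, -2.5, 0], "spin": 0},
    {"offset": [0, 0, 0], "spin": 0},
    {"offset": [0, 0, 0], "spin": 0},
  ],
)

```text
t: 14.53
tcp_pos: [0.4648, -0.1211, 0.114]
ee_rot: [0.064, 0.998, -0.0, 0.0]
force: [-0.7, 1.1, 0.7]
gripper_width: -0.0
grasp_force: 0.0
```

```bash
python3 - <<'E'
from h import *
np.set_printoptions(precision=4,suppress=True)
togo([.475,-.046,.017]);p,d,W=tips('wrist')
m=(W[...,2]>.047)&(W[...,2]<.062)&(abs(W[...,0]-.475)<.03)&(abs(W[...,1]+.045)<.03)
for b,st,ce in blobs(m,50): print('btn',st,np.median(W[b],0))
hsv=cv2.cvtColor(p,cv2.COLOR_RGB2HSV)
m=(hsv[...,2]>170)&(hsv[...,1]<60)&(W[...,2]>.028)&(W[...,2]<.05)&(W[...,1]<-.15)
for b,st,ce in blobs(m,100,1000): print('key',np.median(W[b],0))
rock()
q=read_camera('scene')[0];cv2.imwrite('pics/s9.png',q[:,:,::-1])
E
```

```text
t 14.53 tcp [ 0.4648 -0.1211  0.114 ] F [-0.7  1.1  0.7] go cm [-0.05  7.58  9.7 ]
wrist 2362 tcp [ 0.4648 -0.1211  0.114 ] tip min/max [[0.4534, -0.1362, 0.1575], [0.4758, -0.1082, 0.1937]]
btn [366 197  26  24 465] [ 0.4754 -0.045   0.0562]
key [ 0.4699 -0.257   0.0343]
key [ 0.479  -0.1873  0.042 ]
key [ 0.4596 -0.3259  0.0422]
a 131 slope -0.171 mid 0.0522
b 94 slope 0.222 mid 0.0517
c 117 slope -0.192 mid 0.0526
```

View pics/s9.png

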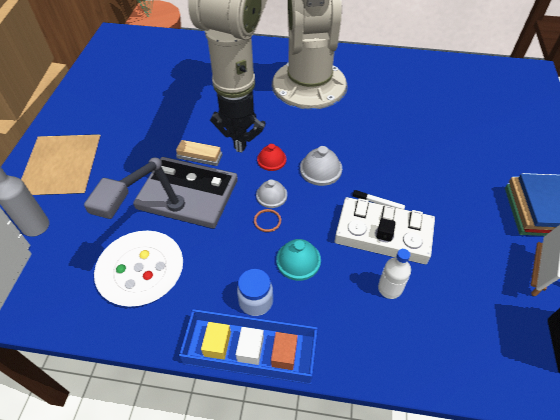

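The final scene view shows everything in place. The bell at (271,190) has not moved and its button is back up at 56 mm. The round key is down, rocker_b is on, and the gripper (238,140) is clear. I'll hand it in.

```bash
python3 -c "
from plant import *
print(sign_off())"
```

```text
the job is handed in; nothing more can be done
None
```

Job handed in at about 15 s: the adapter's rocker (middle, rocker_b) is fully on, the round key is down and stays down, and the small grey bell was pressed and its plunger came back up, in that order, with the other rockers and keys unchanged and nothing else seen to move.

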